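Pack sample boxes into the rod carrier

TASK

Pack the clear sample boxes into the rod carrier: first lift the white drilled platen off its rod and set it aside (the green mat is for that), then stack every sample box on the yellow bed as one square pile lying along the carrier. Lower the platen back over the rod so that it lies flat along the top of the pile, then lower the steel weight bar over the rod so that it lies flat along the platen. Never tip a box over, and leave the other things on the bench where they are.

Things in the scene. Friction and masses are not known exactly. Their poses are not given: they have to be found in the camera images.
- carrier: fixed carrier: blue-painted metal base plate 220 (x) x 100 (y) x 15 mm with a yellow bed marked on top at its middle and a steel rod standing near its +x end, far from the robot. Origin: centre of the underside; z up. It is bolted down, at another place and yaw each time
- bed (a point): centre of the yellow 124 x 64 mm bed, on the top face of the base (15 mm above the bench); axes as the carrier's. The pile stands centred here, long sides along the carrier's x
- rod_top (a point): top of the steel rod: 12 mm diameter, 150 mm tall above the base, its last 4 mm tapered to 6 mm diameter; 85 mm from the bed's centre along the carrier's +x
- mat: thin green mat lying on the bench, 215 (x) x 72 (y) mm, 1 mm thick but only a look (a thing put there rests on the bench itself, z = 0); origin at its centre, z up. A place to set the platen aside; any other free spot will do
- platen: white plastic platen, loose, 200 (x) x 60 (y) x 16 mm, about 0.25 kg, flat, no handle: grip it across its 60 mm width near its middle. A 16 mm vertical hole goes through it 85 mm from its centre on its +x half. Origin: centre of the underside, z up. At the start it lies on the carrier's base with the rod through its hole; put back, its centre is over the bed's centre
- platen_hole (a point): centre of the platen's hole at its underside
- bar: dark steel weight bar, loose, 180 (x) x 30 (y) x 15 mm, 0.5 to 0.75 kg: grip it across its 30 mm width near its middle. A 16 mm vertical hole goes through it 75 mm from its centre on its +x half. Origin: centre of the underside, z up. It starts flat on the bench; put on, its centre is 10 mm from the bed's centre towards the rod
- bar_hole (a point): centre of the bar's hole at its underside
- box1: closed clear sample box with a white rim, an orange and a yellow slice inside; 120 (x) x 60 (y) x 22 mm, about 0.13 kg, flat top and bottom, rigid: grip it across its 60 mm width. Origin: centre of the underside, z up. Starts flat on the bench; either way round will do in the pile. Two to four such boxes are there, the rest absent (None)
- box2: closed clear sample box with a white rim, an orange and a yellow slice inside; 120 (x) x 60 (y) x 22 mm, about 0.13 kg, flat top and bottom, rigid: grip it across its 60 mm width. Origin: centre of the underside, z up. Starts flat on the bench; either way round will do in the pile. Two to four such boxes are there, the rest absent (None)
- box3: closed clear sample box with a white rim, an orange and a yellow slice inside; 120 (x) x 60 (y) x 22 mm, about 0.13 kg, flat top and bottom, rigid: grip it across its 60 mm width. Origin: centre of the underside, z up. Starts flat on the bench; either way round will do in the pile. Two to four such boxes are there, the rest absent (None)
- box4: closed clear sample box with a white rim, an orange and a yellow slice inside; 120 (x) x 60 (y) x 22 mm, about 0.13 kg, flat top and bottom, rigid: grip it across its 60 mm width. Origin: centre of the underside, z up. Starts flat on the bench; either way round will do in the pile. Two to four such boxes are there, the rest absent (None)
- beaker: bystander: glass beaker 70 mm across, 90 mm tall; origin at the centre of its underside
- washbottle: bystander: white bottle with red cap, 64 mm across, 160 mm tall; origin at the centre of its underside
- jar: bystander: amber jar with blue lid, 70 mm across, 85 mm tall; origin at the centre of its underside
- dish: bystander: clear round dish 90 mm across, 16 mm tall; origin at the centre of its underside
- marker: bystander: black marker with red cap, 130 x 14 x 14 mm; origin at the centre of its underside
- tipbox: bystander: yellow open box 120 x 85 x 50 mm; origin at the centre of its underside
Mind the look-alikes: they are no part of the job. What is meant by the bar is not purple, and is the larger of those in its own colour.

How it is judged:
By the outcome, as a careful person would: the job done as asked, in the order asked, and still so for the second after the job is handed in, with the robot touching nothing.
Of box1, box2, box3, box4 only 2 to 4 are there at a start; the rules pass over those that are not, and their reading is None.
At some moment in a run one of bar, platen may be knocked a few centimetres aside while the robot is not near it.
It also fails if it takes over 210 s, if anything falls off the work surface, if the arm or the gripper's body presses on something with over 40 N, if the wrist force passes 120 N, or if a joint passes its speed limit or range.

ROBOT

A 6-joint arm with a two-finger parallel gripper is mounted at the origin on the work surface. World frame = base frame: x ahead of the robot, y to its left, z up, the work surface at z = 0. Lengths are in mm, angles in rad, forces in N, time in s.
With the tool pointing down it reaches from about 350 to 1000 mm from the base axis. Payload 7.1 kg.
Tool frame: the origin (TCP) lies on the centre line of the jaws, within the pads' length; the fingertips stand 17 mm ahead of it and the grasp point (between the pads) lies 2 mm behind it (env.tcp_to_tips is the distance from the TCP to the fingertips, in mm); z points along the fingers, y is the direction in which the jaws open and shut (so a half turn about z gives the same grasp; the last joint's range is limited). The gripper opens to 85 mm and grips with 20 to 120 N. Pads are 22 mm wide; open, the fingers measure 114 mm over their backs; the gripper's body (76 mm by 85 mm) begins 54 mm behind the grasp point. The pads swing forward as they close: fully open they stand 13 mm farther back than shut.
Start: joints at [1.236, 0.423, 1.63, -0, 1.089, -0.019], TCP at [194.079, 594.086, 248.319] pointing down, gripper open.
Joint ranges: [-3, 3], [-0.9, 2.11], [0.09, 2.58], [-1.31, 4.45], [0.11, 2.69], [-2.54, 2.54]. Speed limits (rad/s): [2.39, 2.39, 3.01, 3.14, 3.14, 3.14].

INTERFACE

Orientations are given as a unit quaternion [x, y, z, w].
In Python, from rig import env, get_image, outline_of gives the robot as it stands. The module is installed in compiled form; this text tells all that it offers.
- The arm moves only by the tool drive_tool, never from a script. Its arguments are lists of equal length, an entry for each row: "claw": the opening, from 0 (shut) to 1 (fully open); "linear": the shift along the world's x, y, z in mm, a list of three; "roll": the turn about the world's z in rad. In form: {"claw": [claw, ...], "linear": [[x, y, z], ...], "roll": [roll, ...]}. A call has 1 to 10 rows; each row shifts and turns the commanded pose from where the row before left it; what a row does not reach is not made up. A row lasts 1/10 s, in which the tool goes at most 50 mm and 8.59 degrees, less where a joint would pass 70% of its speed; a pose out of reach is approached as far as the arm can. A call with a gripper value outside its range is refused whole. The fingers move at their own pace and stop on an object; the grip force is fixed at half the most. Time passes only in rows, so rows that do not move let the fingers close. It gives the time, the measured TCP pose, the force and the opening at its end, in the units of the state.
- env.sense(): the state, without advancing time (a new reading comes with each control period).
- get_image(name): name is "side" or "top" or "wrist"; returns a dict with "image" (480x640x3 uint8, red, green, blue), "mtx" (3x3 intrinsics, pixels), "world_from_camera" (4x4, takes a point from camera to world coordinates); the wrist camera has in their place "tool_from_camera" (4x4, takes a point from camera to tool coordinates, whose origin is the TCP and whose axes are the flange's). Camera axes: x right, y up, looking along -z (the intrinsics and any distortion apply to the point x, -y, -z); pixel columns grow to the right and rows downward; lengths in mm; the calibration is good to about 2 mm. A picture is of the moment at which its call begins: read the wrist's pose just before it. There is no depth.
- env.job_done(): hands the job in, once; it reports no verdict.
Trained networks look in a picture, given as the dict that the camera call returned (one of the last four; its "shot" number tells which), for a name from the list of things; names that differ only in an ending like _2 or _b are one class to them, and where a whole thing is asked for, a point or a joint stands for the part that bears it (a point fixed in the world has none). Each returns a list of dicts, best first, with "p" (0 to 1); they miss things now and then, are a little off and sometimes report something else, mostly with a low value. They report only what shows in the picture. A call takes as long as a camera call. They do not tell look-alikes from the thing itself.
- outline_of(picture, target): "mask" (480x640 bool, what is visible of it) and "point" ([column, row] in pixels, amid what is visible of it).
The state is a dict: "time": time; "qpos": joint angles; "qvel": joint speeds; "joint_efforts": joint torques, N m; "position": TCP position; "orientation": TCP orientation; "ft_force": force on the tool from outside, world axes, zero at the start; "wrist_torque": the same for the moment, N m; "gripper_width": finger opening in mm.
Only numpy, scipy, OpenCV 4.12 (cv2) and the standard library are available. Lean on these libraries where they do the work, as an engineer would, in place of code of your own. Each camera call takes 0.05 s, during which the arm holds its last target. There are 200 camera calls.

## Working session

There is one attempt and no reset: what is moved stays moved. The work goes in short steps, Python scripts to look and compute and a tool call to move; the robot and the scene stay as the last step left them, time stands still between calls to the robot, and variables do not carry over. Pictures are saved under pics/ and viewed, about 12 in all and at most 16, crops included, and the job is handed in when it is done.

Besides the shell and the picture viewer there is one more tool, called after ">>>" as name(argument=value, ...) on one line, values as JSON. drive_tool: Moves the arm, as the interface text tells. Its arguments: {"type":"object","properties":{"claw":{"type":"array"},"linear":{"type":"array"},"roll":{"type":"array"}},"required":["claw","linear","roll"]}

```bash
ls; mkdir -p pics
cat > h.py <<'E'
import numpy as np, cv2
from rig import env, get_image, outline_of
def save(p,n,crop=None,s=1):
    im=p["image"][:,:,::-1]
    if crop: im=im[crop[1]:crop[3],crop[0]:crop[2]]
    cv2.imwrite("pics/"+n,cv2.resize(im,None,fx=s,fy=s))
E
python3 - <<'E'
from h import *
s=env.sense(); print({k:np.round(v,3) for k,v in s.items()}, env.tcp_to_tips)
a=get_image("top"); b=get_image("side")
for p in(a,b):print(p.keys(),p["mtx"],np.round(p["world_from_camera"],3))
im=np.hstack([a["image"],b["image"]])
save(a,"top0.png"); save(b,"side0.png")
E
```

```text
pics
{'time': np.float64(0.0), 'qpos': array([ 1.236,  0.424,  1.631, -0.   ,  1.089, -0.019]), 'qvel': array([-0.001,  0.001, -0.   , -0.001, -0.001, -0.002]), 'joint_efforts': array([ 4.0000e-03, -5.5740e+01, -2.8175e+01,  0.0000e+00,  7.0000e-03,
        0.0000e+00]), 'position': array([193.901, 593.597, 247.535]), 'orientation': array([ 0.157,  0.988, -0.001, -0.   ]), 'ft_force': array([ 0.333, -0.131,  0.428]), 'wrist_torque': array([-0.036, -0.003,  0.008]), 'gripper_width': np.float64(85.252)} 17.0
dict_keys(['image', 'mtx', 'world_from_camera', 'shot']) [[568.87828046   0.         321.96356793]
 [  0.         568.87828046 243.63117007]
 [  0.           0.           1.        ]] [[-0.000000e+00  9.850000e-01 -1.700000e-01  2.326400e+02]
 [-1.000000e+00 -4.000000e-03 -2.400000e-02 -2.455900e+01]
 [-2.400000e-02  1.700000e-01  9.850000e-01  1.757758e+03]
 [ 0.000000e+00  0.000000e+00  0.000000e+00  1.000000e+00]]
dict_keys(['image', 'mtx', 'world_from_camera', 'shot']) [[606.21741772   0.         307.23313343]
 [  0.         606.21741772 243.63454426]
 [  0.           0.           1.        ]] [[ 9.860000e-01  1.080000e-01 -1.250000e-01  3.166900e+02]
 [-1.640000e-01  5.710000e-01 -8.050000e-01 -1.300296e+03]
 [-1.600000e-02  8.140000e-01  5.800000e-01  1.067434e+03]
 [ 0.000000e+00  0.000000e+00  0.000000e+00  1.000000e+00]]
```

View pics/top0.png

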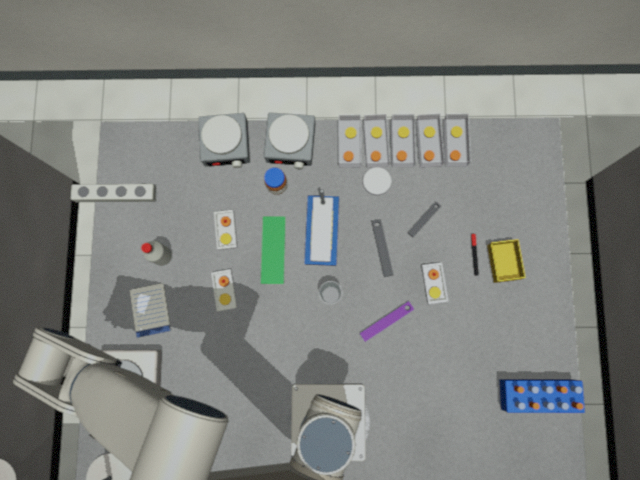

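View pics/side0.png

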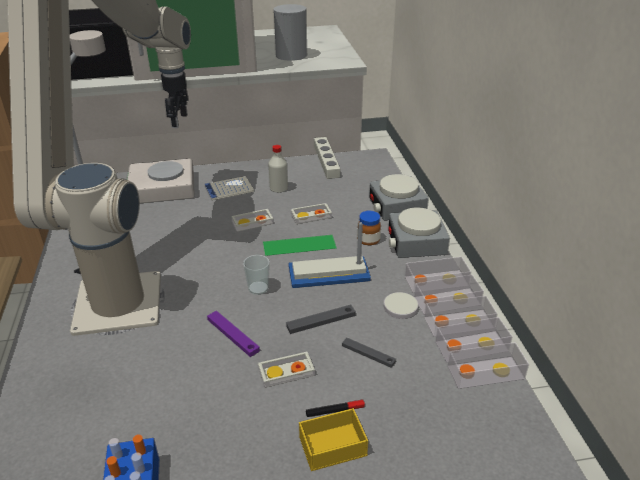

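```bash
cat >> h.py <<'E'
from scipy.spatial.transform import Rotation as R
def pose(p,s=None):
    if "world_from_camera" in p: return np.array(p["world_from_camera"])
    T=np.eye(4);T[:3,:3]=R.from_quat(s["orientation"]).as_matrix();T[:3,3]=s["position"]
    return T@np.array(p["tool_from_camera"])
def toplane(p,px,z,s=None):
    T=pose(p,s);K=p["mtx"];px=np.atleast_2d(np.asarray(px,float))
    d=np.c_[(px[:,0]-K[0,2])/K[0,0],-(px[:,1]-K[1,2])/K[1,1],-np.ones(len(px))]@T[:3,:3].T
    t=(z-T[2,3])/d[:,2]; return (T[:3,3]+d*t[:,None])[:,:2]
def proj(p,X,s=None):
    T=np.linalg.inv(pose(p,s));c=np.atleast_2d(X)@T[:3,:3].T+T[:3,3];K=p["mtx"]
    return np.c_[K[0,0]*c[:,0]/-c[:,2]+K[0,2],K[1,1]*-c[:,1]/-c[:,2]+K[1,2]]
def rect(p,mask,z,s=None):
    m=mask.astype(np.uint8);cs,_=cv2.findContours(m,cv2.RETR_EXTERNAL,cv2.CHAIN_APPROX_NONE)
    c=max(cs,key=cv2.contourArea)[:,0]
    (cx,cy),(w,h),a=cv2.minAreaRect(toplane(p,c,z,s).astype(np.float32))
    if h>w: w,h,a=h,w,a+90
    return np.round([cx,cy,w,h],1),round((a+90)%180-90,1)
E
python3 - <<'E'
from h import *
a=get_image("top")
for n,z in [("box1",22),("bar",15),("platen",31),("carrier",15),("mat",0),("beaker",45),("jar",85),("washbottle",160),("dish",16)]:
    for o in outline_of(a,n)[:6]:
        print(n,round(float(o["p"]),2),np.round(o["point"]),rect(a,o["mask"],z))
E
```

```text
box1 0.72 [432. 286.] (array([ 412.3, -322.6,  125.2,   68.2]), 7.3)
box1 0.72 [223. 232.] (array([579.8, 321.8, 123.1,  62.5]), 6.5)
box1 0.66 [222. 291.] (array([391.4, 318.4, 122.3,  67.3]), 10.0)
box1 0.16 [379. 249.] (array([ 521.5, -166. ,  178.6,   32.5]), 11.8)
bar 0.93 [384. 318.] (array([ 296.9, -177. ,  179.8,   31.5]), -57.3)
bar 0.88 [423. 218.] (array([ 611. , -299. ,  134.4,   22.1]), -42.1)
bar 0.73 [382. 249.] (array([ 522.4, -166.8,  179.9,   32.2]), 11.3)
bar 0.69 [324. 229.] (array([581.4,  21.6, 202.8,  64.8]), -3.9)
platen 0.59 [319. 230.] (array([578.3,  20.8, 201.3,  60.7]), -2.4)
carrier 0.77 [336. 232.] (array([578.5,  21.1, 220.3, 105. ]), -2.8)
carrier 0.63 [224. 290.] (array([392.3, 321.5, 121.3,  63.9]), 10.6)
mat 0.75 [269. 247.] (array([519.7, 174.4, 219.8,  77.9]), -0.9)
beaker 0.97 [331. 292.] (array([381.2,  -5.4,  69.3,  66.3]), 89.9)
jar 0.94 [274. 180.] (array([718.3, 159.7,  85.5,  67.4]), 0.6)
jar 0.5 [225. 230.] (array([566.7, 309. , 119.1,  61.1]), 6.5)
washbottle 0.91 [157. 254.] (array([485.9, 490.5,  92.4,  58.2]), 67.0)
```

>>> drive_tool(claw=[1, 1, 1, 1, 1, 1, 1, 1, 1, 1], linear=[[27, -41, 3], [27, -41, 3], [27, -41, 3], [27, -41, 3], [27, -41, 3], [27, -41, 3], [27, -41, 3], [27, -41, 3], [27, -41, 3], [27, -41, 3]], roll=[0.027, 0.027, 0.027, 0.027, 0.027, 0.027, 0.027, 0.027, 0.027, 0.027])

```text
time: 1.6
position: [464.9, 182.3, 278.8]
orientation: [0.022, 1.0, 0.0, 0.0]
ft_force: [-0.3, 0.7, 0.6]
gripper_width: 85.7
```

>>> drive_tool(claw=[1, 1, 1, 1, 1, 1], linear=[[27, -41, 3], [27, -41, 3], [27, -41, 3], [27, -41, 3], [0, 0, 0], [0, 0, 0]], roll=[0, 0, 0, 0, 0, 0])

```text
time: 2.2
position: [572.2, 19.1, 290.1]
orientation: [0.024, 1.0, 0.0, -0.0]
ft_force: [-0.9, -0.5, 0.1]
gripper_width: 85.4
```

Run:
```python
from h import *
s=env.sense();a=get_image("wrist")
print(s["time"],s["position"],s["orientation"],a["mtx"],np.round(a["tool_from_camera"],3),[k for k in a])
save(a,"w1.png")
for n,z in [("platen",31),("carrier",15),("platen_hole",31),("rod_top",165),("bed",15)]:
    for o in outline_of(a,n)[:3]:
        print(n,round(float(o["p"]),2),np.round(o["point"]),rect(a,o["mask"],z,s),toplane(a,o["point"],z,s))
```

```text
2.2 [572.23982965  19.08831701 290.11007903] [ 2.41606898e-02  9.99708057e-01  1.29141559e-04 -2.14619121e-04] [[378.75759816   0.         313.99583269]
 [  0.         378.75759816 244.4456815 ]
 [  0.           0.           1.        ]] [[ 1.00000e-03  9.54000e-01  3.01000e-01  7.59190e+01]
 [ 1.00000e+00 -1.00000e-03  0.00000e+00  9.10000e-02]
 [ 1.00000e-03  3.01000e-01 -9.54000e-01 -1.24804e+02]
 [ 0.00000e+00  0.00000e+00  0.00000e+00  1.00000e+00]] ['image', 'mtx', 'tool_from_camera', 'shot']
platen 0.64 [312. 196.] (array([580.4,  18.3, 201.2,  61.6]), -2.5) [[565.06757744  17.08228251]]
carrier 0.58 [285. 203.] (array([579.9,  18.4, 218. ,  99.3]), -2.5) [[574.30992891 -12.29578531]]
platen_hole 0.75 [314. 197.] (array([580.3,  18.3, 199.2,  61.4]), -2.5) [[566.33074853  19.783343  ]]
rod_top 0.73 [282. 195.] (array([548.7,  19.8, 137.9,  63.1]), -2.2) [[539.65048632  -0.60518814]]
bed 0.92 [346. 201.] (array([579.9,  17.8, 220. , 102.5]), -2.5) [[575.57680124  52.95040457]]
bed 0.19 [610.  32.] (array([424.6, 308.1,  61.8,  45.8]), 11.5) [[426.0764513  304.93989697]]
```

View pics/w1.png

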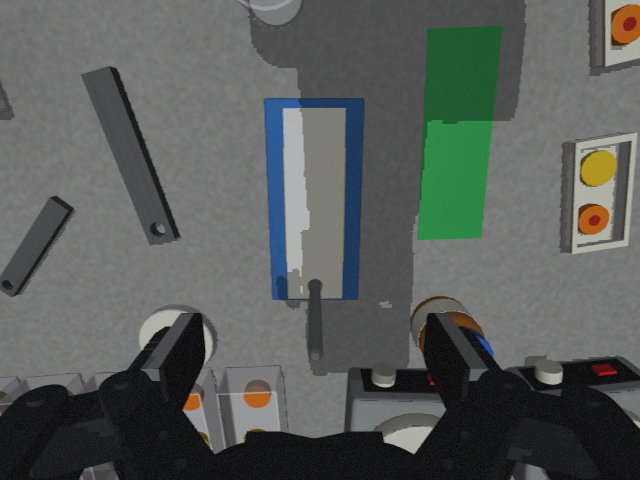

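>>> drive_tool(claw=[1, 1, 1, 1, 1, 1, 1, 1, 1, 1], linear=[[4, -0.5, -40], [4, -0.5, -40], [0, 0, -40], [0, 0, -40], [0, 0, -40], [0, 0, -20], [0, 0, -15], [0, 0, -10], [0, 0, 0], [0, 0, 0]], roll=[0.005, 0, 0, 0, 0, 0, 0, 0, 0, 0])

```text
time: 3.5
position: [580.8, 19.3, 46.2]
orientation: [0.02, 1.0, 0.0, 0.001]
ft_force: [-0.1, 0.9, 0.3]
gripper_width: 85.5
```

>>> drive_tool(claw=[1, 1, 0, 0, 0, 0, 0, 0, 0, 0], linear=[[0, -0.5, -8], [0, 0, -8], [0, 0, 0], [0, 0, 0], [0, 0, 0], [0, 0, 0], [0, 0, 0], [0, 0, 0], [0, 0, 0], [0, 0, 0]], roll=[0, 0, 0, 0, 0, 0, 0, 0, 0, 0])

```text
time: 4.5
position: [580.1, 18.6, 29.6]
orientation: [0.02, 1.0, -0.0, 0.0]
ft_force: [-1.7, 0.2, 5.7]
gripper_width: 58.7
```

>>> drive_tool(claw=[0, 0, 0, 0, 0, 0, 0, 0, 0, 0], linear=[[0, 0, 2], [0, 0, 5], [0, 0, 10], [0, 0, 20], [0, 0, 20], [0, 0, 20], [0, 0, 20], [0, 0, 20], [0, 0, 20], [0, 0, 20]], roll=[0, 0, 0, 0, 0, 0, 0, 0, 0, 0])

```text
time: 5.5
position: [579.8, 18.6, 187.7]
orientation: [0.02, 1.0, 0.0, 0.0]
ft_force: [-0.1, -0.7, -2.8]
gripper_width: 58.5
```

>>> drive_tool(claw=[0, 0, 0, 0, 0, 0, 0, 0, 0, 0], linear=[[0, 0, 20], [0, 0, 5], [-10, 30, 0], [-14, 40, 0], [-14, 40, 0], [-14, 40, 0], [-8, 6, -20], [0, 0, -40], [0, 0, -40], [0, 0, -40]], roll=[0, 0, 0, 0, 0, 0, 0, 0, 0, 0])

```text
time: 6.5
position: [519.7, 174.8, 70.0]
orientation: [0.02, 1.0, 0.0, 0.0]
ft_force: [1.1, -0.7, -2.7]
gripper_width: 58.5
```

>>> drive_tool(claw=[0, 0, 0, 0, 0.5, 1, 1, 1, 1, 1], linear=[[0, 0, -30], [0, 0, -20], [0, 0, -6], [0, 0, -1], [0, 0, 0], [0, 0, 0], [0, 0, 0], [0, 0, 15], [0, 0, 40], [0, 0, 40]], roll=[0, 0, 0, 0, 0, 0, 0, 0, 0, 0])

```text
time: 7.5
position: [519.7, 174.5, 110.7]
orientation: [0.02, 1.0, -0.0, -0.001]
ft_force: [0.0, 0.1, -0.2]
gripper_width: 85.0
```

>>> drive_tool(claw=[1, 1, 1, 1, 1, 1, 1, 1], linear=[[0, 0, 40], [0, 0, 40], [10, 30, 30], [15, 35, 20], [15, 35, 10], [15, 35, 0], [5, 12, 0], [0, 0, 0]], roll=[0, 0, 0.03, 0.04, 0.04, 0.044, 0, 0])

```text
time: 8.3
position: [580.2, 322.9, 249.9]
orientation: [-0.057, 0.998, 0.0, 0.0]
ft_force: [-0.2, 0.8, 0.2]
gripper_width: 85.5
```

```bash
cat >> h.py <<'E'
def look(names,pic=None):
    s=env.sense();a=get_image("wrist")
    q=s["orientation"];print(round(float(s["time"]),2),np.round(s["position"],1),"tool y deg",round(2*np.degrees(np.arctan2(q[1],q[0]))-90,2))
    if pic: save(a,pic)
    for n,z in names:
        for o in outline_of(a,n)[:4]:
            print(n,round(float(o["p"]),2),np.round(o["point"]),*rect(a,o["mask"],z,s))
    return a,s
E
python3 - <<'E'
from h import *
look([("box1",22),("platen",16)],"w2.png")
E
```

```text
8.3 [580.2 322.9 249.9] tool y deg 96.56
box1 0.87 [339.  34.] [430.1 326.1  60.   50.2] -80.6
box1 0.76 [311. 204.] [580.8 320.9 119.8  59.9] 6.8
platen 0.56 [160. 110.] [520.2 176.4 200.   65.2] -2.1
```

>>> drive_tool(claw=[1, 1, 1, 1, 1, 1, 1, 1, 1, 1], linear=[[0.6, -1.8, -30], [0, 0, -45], [0, 0, -45], [0, 0, -45], [0, 0, -30], [0, 0, -20], [0, 0, -13], [0, 0, -7], [0, 0, 0], [0, 0, 0]], roll=[0.004, 0, 0, 0, 0, 0, 0, 0, 0, 0])

```text
time: 9.45
position: [581.4, 319.9, 15.5]
orientation: [-0.058, 0.998, 0.0, 0.001]
ft_force: [0.8, -0.1, -0.4]
gripper_width: 85.3
```

>>> drive_tool(claw=[0, 0, 0, 0, 0, 0, 0, 0, 0, 0], linear=[[0, 0, 0], [0, 0, 0], [0, 0, 0], [0, 0, 0], [0, 0, 0], [0, 0, 0], [0, 0, 0], [0, 0, 2], [0, 0, 15], [0, 0, 30]], roll=[0, 0, 0, 0, 0, 0, 0, 0, 0, 0])

```text
time: 10.45
position: [578.9, 318.9, 60.3]
orientation: [-0.059, 0.998, -0.001, -0.002]
ft_force: [-0.2, -0.6, -0.6]
gripper_width: 58.7
```

>>> drive_tool(claw=[0, 0, 0, 0, 0, 0, 0, 0, 0, 0], linear=[[0, 0, 40], [0, 0, 40], [0, -30, 10], [0, -45, 0], [0, -45, 0], [0, -45, 0], [0, -45, 0], [0, -45, 0], [0, -30, 0], [0, -15, 0]], roll=[0, 0, -0.02, -0.03, -0.03, -0.03, -0.03, -0.022, 0, 0])

```text
time: 11.45
position: [580.5, 17.3, 152.3]
orientation: [0.024, 1.0, -0.0, 0.0]
ft_force: [-0.2, -0.6, -1.9]
gripper_width: 58.6
```

>>> drive_tool(claw=[0, 0, 0], linear=[[0, -1, -40], [0, 0, -20], [0, 0, 0]], roll=[0, 0, 0])

```text
time: 11.75
position: [578.7, 19.0, 89.3]
orientation: [0.022, 1.0, -0.0, -0.002]
ft_force: [-0.2, 0.9, -1.5]
gripper_width: 58.6
```

Run:
```python
from h import *
look([("box1",90),("carrier",15)],"w3.png")
```

```text
11.75 [578.7  19.   89.3] tool y deg 87.43
box1 0.91 [313. 296.] [572.4  19.1 110.1  62.8] -2.5
carrier 0.74 [316. 110.] [499.4  22.3  98.8  57.5] 87.2
```

>>> drive_tool(claw=[0, 0, 0, 0, 0, 0, 0.5, 1, 1, 1], linear=[[0.3, -0.3, -30], [0, 0, -15], [0, 0, -8], [0, 0, -4], [0, 0, -2], [0, 0, 0], [0, 0, 0], [0, 0, 0], [0, 0, 0], [0, 0, 0]], roll=[0, 0, 0, 0, 0, 0, 0, 0, 0, 0])

```text
time: 12.9
position: [581.2, 18.5, 32.7]
orientation: [0.022, 1.0, 0.0, 0.0]
ft_force: [0.0, 1.3, 0.1]
gripper_width: 85.3
```

>>> drive_tool(claw=[1, 1, 1, 1, 1, 1, 1, 1], linear=[[0, 0, 20], [0, 0, 40], [0, 0, 45], [0, 0, 45], [0, 0, 45], [0, 0, 20], [0, 0, 0], [0, 0, 0]], roll=[0, 0, 0, 0, 0, 0, 0, 0])

```text
time: 13.7
position: [580.8, 18.5, 247.3]
orientation: [0.022, 1.0, 0.0, 0.0]
ft_force: [0.2, -0.2, -0.8]
gripper_width: 85.1
```

Run:
```python
from h import *
look([("box1",37),("carrier",15),("bar",15)],"w4.png")
```

```text
13.7 [580.8  18.5 247.3] tool y deg 87.43
box1 0.81 [631.  27.] [441.  274.4  36.9  10. ] 12.0
box1 0.59 [311. 207.] [581.4  17.9 121.8  61.6] -2.6
carrier 0.68 [315. 143.] [627.7  16.3 315.4 100.9] -2.6
bar 0.92 [107. 145.] [ 522.7 -165.8  179.9   38. ] 11.6
bar 0.85 [ 17. 222.] [ 595.7 -281.    95.5   26.9] -42.4
```

>>> drive_tool(claw=[1, 1, 1, 1, 1, 1, 1, 1, 1, 1], linear=[[-24, 37.5, 0], [-24, 37.5, 0], [-24, 37.5, 0], [-24, 37.5, 0], [-24, 37.5, 0], [-24, 37.5, 0], [-24, 37.5, 0], [-21, 37.5, 0], [0, 0, 0], [0, 0, 0]], roll=[0.03, 0.03, 0.03, 0.03, 0.03, 0.03, 0.03, 0.01, 0, 0])

```text
time: 14.9
position: [391.2, 318.9, 246.4]
orientation: [-0.089, 0.996, -0.001, -0.001]
ft_force: [0.1, -0.5, 0.3]
gripper_width: 85.3
```

Run:
```python
from h import *
look([("box1",22)],"w5.png")
```

```text
14.9 [391.2 318.9 246.4] tool y deg 100.18
box1 0.96 [ 14. 338.] [588.4  35.2 137.8  34. ] -3.7
box1 0.74 [316. 208.] [391.3 319.4 120.4  60. ] 10.5
```

>>> drive_tool(claw=[1, 1, 1, 1, 1, 1, 1, 1, 1, 1], linear=[[0, 0.5, -30], [0, 0, -45], [0, 0, -45], [0, 0, -45], [0, 0, -30], [0, 0, -18], [0, 0, -12], [0, 0, -7], [0, 0, 0], [0, 0, 0]], roll=[0.005, 0, 0, 0, 0, 0, 0, 0, 0, 0])

```text
time: 16.0
position: [392.6, 319.1, 16.0]
orientation: [-0.09, 0.996, 0.0, 0.0]
ft_force: [-0.2, 0.6, 0.3]
gripper_width: 85.4
```

>>> drive_tool(claw=[0, 0, 0, 0, 0, 0, 0, 0, 0, 0], linear=[[0, 0, 0], [0, 0, 0], [0, 0, 0], [0, 0, 0], [0, 0, 0], [0, 0, 0], [0, 0, 0], [0, 0, 2], [0, 0, 15], [0, 0, 30]], roll=[0, 0, 0, 0, 0, 0, 0, 0, 0, 0])

```text
time: 17.0
position: [390.7, 318.1, 62.1]
orientation: [-0.09, 0.996, -0.001, -0.002]
ft_force: [-0.3, 0.9, -1.5]
gripper_width: 58.9
```

>>> drive_tool(claw=[0, 0, 0, 0, 0, 0, 0, 0, 0, 0], linear=[[0, 0, 40], [0, 0, 40], [20, -30, 10], [25, -38, 0], [25, -38, 0], [25, -38, 0], [25, -38, 0], [25, -38, 0], [25, -38, 0], [20, -38, 0]], roll=[0, 0, -0.03, -0.03, -0.03, -0.03, -0.03, -0.03, -0.03, -0.018])

```text
time: 18.0
position: [583.1, 21.2, 153.6]
orientation: [0.025, 1.0, 0.0, 0.001]
ft_force: [0.4, 1.1, -0.9]
gripper_width: 58.4
```

>>> drive_tool(claw=[0, 0, 0, 0, 0], linear=[[-1, -4, -30], [0, 0, -10], [0, 0, 0], [0, 0, 0], [0, 0, 0]], roll=[0, 0, 0, 0, 0])

```text
time: 18.5
position: [581.3, 20.0, 113.4]
orientation: [0.023, 1.0, 0.0, 0.001]
ft_force: [0.3, -0.2, -0.6]
gripper_width: 58.6
```

Run:
```python
from h import *
ps=[env.sense()["position"]]
a,s=look([("box1",120.5)],"w6.png")
for i in range(2): 
  get_image("wrist"); ps.append(env.sense()["position"])
print(np.round(ps,1))
```

```text
18.5 [581.3  20.  113.4] tool y deg 87.35
box1 0.65 [313. 163.] [516.3  22.   34.6   4.5] 87.4
[[581.3  20.  113.4]
 [581.3  19.6 113.2]
 [581.2  19.5 113. ]]
```

>>> drive_tool(claw=[0, 0, 0, 0, 0, 0, 0.5, 1, 1, 1], linear=[[-0.5, -1.3, -30], [0, 0, -15], [0, 0, -8], [0, 0, -5], [0, 0, -2], [0, 0, 0], [0, 0, 0], [0, 0, 0], [0, 0, 0], [0, 0, 0]], roll=[0, 0, 0, 0, 0, 0, 0, 0, 0, 0])

```text
time: 19.7
position: [580.9, 17.7, 52.6]
orientation: [0.024, 1.0, 0.0, 0.0]
ft_force: [-0.4, 0.4, 0.1]
gripper_width: 85.6
```

>>> drive_tool(claw=[1, 1, 1, 1, 1, 1, 1, 1], linear=[[0, 0, 20], [0, 0, 40], [0, 0, 45], [0, 0, 45], [0, 0, 45], [0, 0, 20], [0, 0, 0], [0, 0, 0]], roll=[0, 0, 0, 0, 0, 0, 0, 0])

```text
time: 20.5
position: [580.3, 17.7, 267.2]
orientation: [0.024, 1.0, 0.0, 0.0]
ft_force: [0.0, -1.1, 0.2]
gripper_width: 85.2
```

Run:
```python
from h import *
look([("box1",59),("carrier",15),("bar",15),("platen",16)],"w7.png")
```

```text
20.5 [580.3  17.7 267.2] tool y deg 87.26
box1 0.69 [313. 209.] [579.   17.5 119.9  59.6] -2.5
carrier 0.67 [316. 141.] [622.2  17.1 304.  100.2] -2.5
bar 0.97 [116. 144.] [ 522.9 -165.9  179.8   37.6] 11.5
bar 0.8 [ 23. 230.] [ 608.5 -293.6  131.3   28.1] -42.6
platen 0.57 [472. 118.] [519.3 171.3 199.7  66.1] -2.4
```

>>> drive_tool(claw=[1, 1, 1, 1, 1, 1, 1, 1, 1, 1], linear=[[-21, -42.5, -2], [-21, -42.5, -2], [-21, -42.5, -2], [-21, -42.5, -2], [-21, -42.5, -2], [-21, -42.5, -2], [-21, -42.5, -2], [-21, -42.5, -2], [0, 0, 0], [0, 0, 0]], roll=[0.022, 0.022, 0.022, 0.022, 0.022, 0.022, 0.022, 0.02, 0, 0])

```text
time: 21.75
position: [411.6, -323.0, 250.5]
orientation: [-0.062, 0.998, 0.001, -0.001]
ft_force: [-0.8, 0.4, -0.5]
gripper_width: 85.6
```

Run:
```python
from h import *
look([("box1",22)],"w8.png")
```

```text
21.75 [ 411.6 -323.   250.5] tool y deg 97.06
box1 0.84 [308. 202.] [ 410.9 -327.6  120.4   60.4] 7.1
box1 0.82 [622. 380.] [578.   35.  113.7  54.7] 21.5
box1 0.78 [591. 357.] [546.3  13.8  60.1  55.2] 86.7
box1 0.39 [ 78. 248.] [ 484.3 -548.7  137.9  119.9] 7.1
```

>>> drive_tool(claw=[1, 1, 1, 1, 1, 1, 1, 1, 1, 1], linear=[[-0.5, -4.5, -30], [0, 0, -45], [0, 0, -45], [0, 0, -45], [0, 0, -30], [0, 0, -20], [0, 0, -12], [0, 0, -8], [0, 0, 0], [0, 0, 0]], roll=[0, 0, 0, 0, 0, 0, 0, 0, 0, 0])

```text
time: 22.85
position: [412.6, -327.0, 17.1]
orientation: [-0.063, 0.998, -0.0, 0.0]
ft_force: [0.6, -0.4, -1.4]
gripper_width: 85.5
```

>>> drive_tool(claw=[0, 0, 0, 0, 0, 0, 0, 0, 0, 0], linear=[[0, 0, 0], [0, 0, 0], [0, 0, 0], [0, 0, 0], [0, 0, 0], [0, 0, 0], [0, 0, 0], [0, 0, 2], [0, 0, 15], [0, 0, 30]], roll=[0, 0, 0, 0, 0, 0, 0, 0, 0, 0])

```text
time: 23.85
position: [410.7, -325.9, 63.0]
orientation: [-0.063, 0.998, 0.001, -0.001]
ft_force: [0.2, 0.1, -1.1]
gripper_width: 58.6
```

>>> drive_tool(claw=[0, 0, 0, 0, 0, 0, 0, 0, 0, 0], linear=[[0, 0, 40], [0, 0, 40], [0, 0, 20], [21, 42, 0], [21, 42, 0], [21, 42, 0], [21, 42, 0], [21, 42, 0], [21, 42, 0], [21, 42, 0]], roll=[0, 0, 0, -0.022, -0.022, -0.022, -0.022, -0.022, -0.022, -0.022])

```text
time: 24.85
position: [559.4, -31.0, 164.5]
orientation: [0.014, 1.0, -0.0, 0.0]
ft_force: [0.6, 0.4, -1.2]
gripper_width: 58.8
```

>>> drive_tool(claw=[0, 0, 0, 0, 0, 0], linear=[[21, 42, 0], [2, 9, 0], [0, 0, -20], [0, 0, 0], [0, 0, 0], [0, 0, 0]], roll=[-0.016, 0, 0, 0, 0, 0])

```text
time: 25.45
position: [582.0, 17.5, 144.2]
orientation: [0.022, 1.0, -0.0, 0.0]
ft_force: [0.6, -0.6, -1.3]
gripper_width: 58.8
```

Run:
```python
from h import *
ps=[env.sense()["position"]]
a,s=look([],"w9.png")
for i in range(2): 
  get_image("wrist"); ps.append(env.sense()["position"])
print(np.round(ps,1))
```

```text
25.45 [582.   17.5 144.2] tool y deg 87.44
[[582.   17.5 144.2]
 [582.2  17.5 144.2]
 [582.3  17.6 144.1]]
```

>>> drive_tool(claw=[0, 0, 0, 0, 0, 0, 0.5, 1, 1, 1], linear=[[-0.7, 0.5, -35], [0, 0, -18], [0, 0, -9], [0, 0, -5], [0, 0, -1.5], [0, 0, 0], [0, 0, 0], [0, 0, 0], [0, 0, 0], [0, 0, 0]], roll=[0, 0, 0, 0, 0, 0, 0, 0, 0, 0])

```text
time: 26.6
position: [581.9, 18.7, 75.3]
orientation: [0.022, 1.0, 0.0, 0.001]
ft_force: [-0.3, 0.0, 0.3]
gripper_width: 85.3
```

>>> drive_tool(claw=[1, 1, 1, 1, 1, 1, 1, 1], linear=[[0, 0, 20], [0, 0, 40], [0, 0, 45], [0, 0, 45], [0, 0, 45], [0, 0, 20], [0, 0, 0], [0, 0, 0]], roll=[0, 0, 0, 0, 0, 0, 0, 0])

```text
time: 27.4
position: [581.1, 18.7, 289.7]
orientation: [0.022, 1.0, 0.0, 0.0]
ft_force: [-0.3, -0.9, -0.8]
gripper_width: 85.3
```

Run:
```python
from h import *
look([("box1",81),("carrier",15),("platen",16)],"w10.png")
save(get_image("side"),"side1.png")
```

```text
27.4 [581.1  18.7 289.7] tool y deg 87.49
box1 0.56 [313. 208.] [579.9  18.  119.9  60.1] -2.5
box1 0.41 [276.   5.] [418.6  -3.9  37.7  11.5] 87.5
carrier 0.97 [316. 138.] [617.8  16.8 295.7 100.1] -2.7
platen 0.66 [462. 121.] [519.3 171.1 199.1  65.2] -2.4
```

View pics/side1.png

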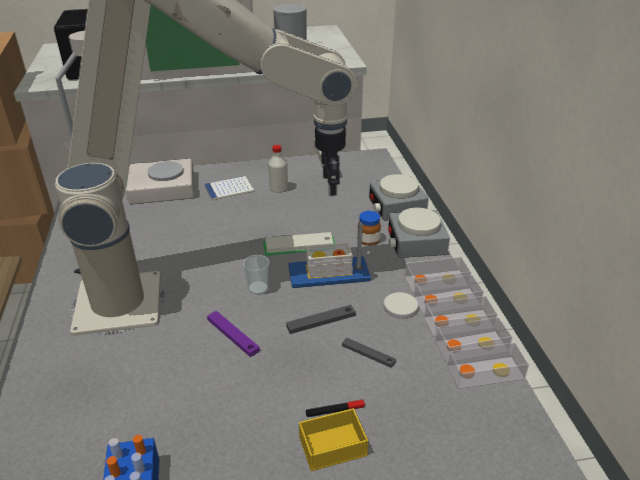

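>>> drive_tool(claw=[1, 1, 1, 1, 1, 1, 1], linear=[[-15, 40, -5], [-15, 40, -5], [-15, 40, -10], [-16, 36, -20], [0, 0, 0], [0, 0, 0], [0, 0, 0]], roll=[0, 0, 0, 0, 0, 0, 0])

```text
time: 28.35
position: [520.8, 174.2, 249.9]
orientation: [0.022, 1.0, -0.0, 0.0]
ft_force: [0.4, -0.0, 0.6]
gripper_width: 85.6
```

Run:
```python
from h import *
a,s=look([("platen",16)],"w11.png")
p=[(o["p"],o["mask"]) for o in outline_of(a,"platen")][0][1]
# hole: dark/green blob inside filled platen mask
m=cv2.convexHull(np.argwhere(p)[:,::-1].astype(np.int32));f=np.zeros(p.shape,np.uint8);cv2.fillConvexPoly(f,m,1)
h=(cv2.erode(f,np.ones((9,9)))>0)&~p; n,l,st,c=cv2.connectedComponentsWithStats(h.astype(np.uint8))
for i in range(1,n):
    if st[i,4]>20: print("hole?",c[i],st[i,4],toplane(a,c[i],16,s))
t=get_image("top")
for o in outline_of(t,"box1"): print(round(float(o["p"]),2),np.round(o["point"]),rect(t,o["mask"],22))
```

```text
28.35 [520.8 174.2 249.9] tool y deg 87.47
platen 0.55 [314. 195.] [519.9 174.2 200.5  61.4] -2.8
platen 0.39 [185. 202.] [578.4  21.5 218.  102.2] -2.5
hole? [313.85       284.43333333] 60 [[601.19786416 170.44700115]]
0.56 [317. 230.] (array([590.1,  22.1, 127.4,  62.6]), -2.6)
```

View pics/w11.png

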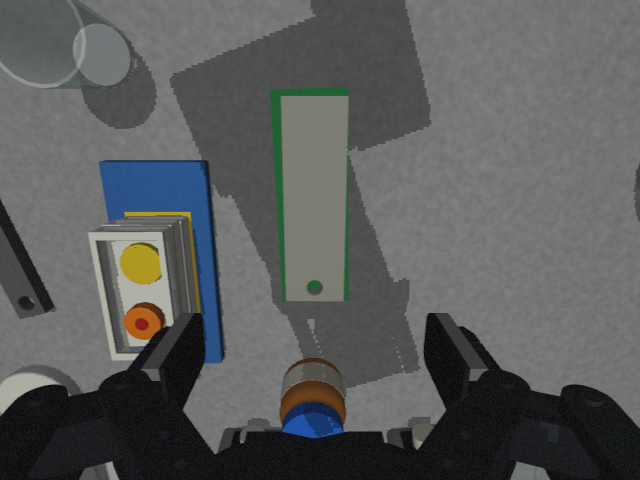

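>>> drive_tool(claw=[1, 1, 1, 1, 1, 1, 1, 1, 1, 1], linear=[[-0.5, 0, -30], [0, 0, -45], [0, 0, -45], [0, 0, -45], [0, 0, -30], [0, 0, -20], [0, 0, -12], [0, 0, -7.5], [0, 0, 0], [0, 0, 0]], roll=[0, 0, 0, 0, 0, 0, 0, 0, 0, 0])

```text
time: 29.6
position: [520.5, 174.8, 16.2]
orientation: [0.022, 1.0, 0.0, 0.001]
ft_force: [-0.7, -0.4, 0.4]
gripper_width: 85.4
```

>>> drive_tool(claw=[0, 0, 0, 0, 0, 0, 0, 0, 0, 0], linear=[[0, 0, 0], [0, 0, 0], [0, 0, 0], [0, 0, 0], [0, 0, 0], [0, 0, 0], [0, 0, 0], [0, 0, 2], [0, 0, 15], [0, 0, 30]], roll=[0, 0, 0, 0, 0, 0, 0, 0, 0, 0])

```text
time: 30.6
position: [518.0, 174.2, 61.7]
orientation: [0.022, 1.0, -0.001, -0.002]
ft_force: [1.1, 0.1, -2.8]
gripper_width: 58.3
```

>>> drive_tool(claw=[0, 0, 0, 0, 0, 0, 0, 0, 0, 0], linear=[[0, 0, 40], [0, 0, 40], [0, 0, 40], [0, 0, 20], [10, -26, 0], [15, -39, 0], [15, -39, 0], [14, -36, 0], [5, -16, 0], [0, 0, 0]], roll=[0, 0, 0, 0, 0, 0, 0, 0, 0, 0])

```text
time: 31.6
position: [579.0, 16.7, 202.9]
orientation: [0.023, 1.0, -0.0, 0.0]
ft_force: [-0.3, -0.3, -2.9]
gripper_width: 58.3
```

>>> drive_tool(claw=[0, 0, 0], linear=[[0, 0, 0], [0, 0, 0], [0, 0, 0]], roll=[0, 0, 0])

```text
time: 31.9
position: [578.3, 19.8, 202.4]
orientation: [0.021, 1.0, 0.0, -0.0]
ft_force: [-0.8, 0.1, -2.9]
gripper_width: 58.1
```

Run:
```python
from h import *
look([],"w12.png")
```

```text
31.9 [578.3  19.8 202.4] tool y deg 87.58
```

View pics/w12.png

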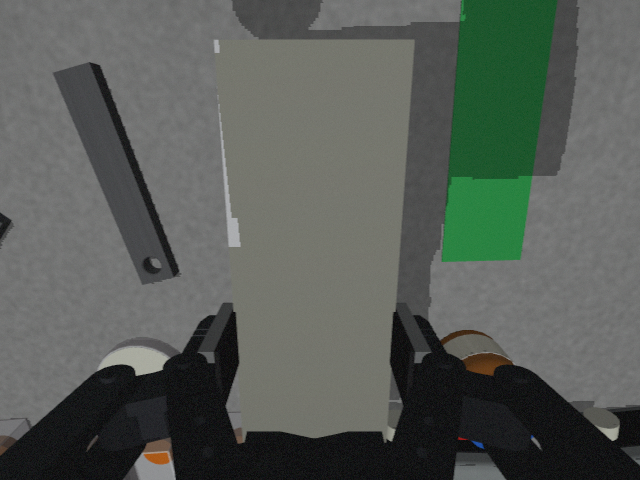

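Run:
```python
from h import *
s=env.sense();a=get_image("wrist");g=cv2.cvtColor(a["image"],cv2.COLOR_RGB2GRAY).astype(float)
col=g[25:60,260:380].mean(1);r=25+np.argmax(np.abs(np.diff(col)))+.5
row=g[200:230,:].mean(0)
print(r,s["position"])
e=toplane(a,[[314.,r]],s["position"][2]-0.2,s)[0];print(e, "centre x est",e[0]+100, "rel TCP",e[0]+100-s["position"][0])
# rod in side view and top view
t=get_image("side");save(t,"side2.png",(270,180,430,300),5)
print(proj(t,[[664.9,14.6,165]]),proj(t,[[664.9,14.6,160]]))
```

```text
38.5 [578.40832028  19.74361964 202.37255405]
[478.23593815  23.99294689] centre x est 578.2359381520885 rel TCP -0.1723821231709053
[[359.99952002 223.80806471]] [[359.93442975 225.35893093]]
```

View pics/side2.png

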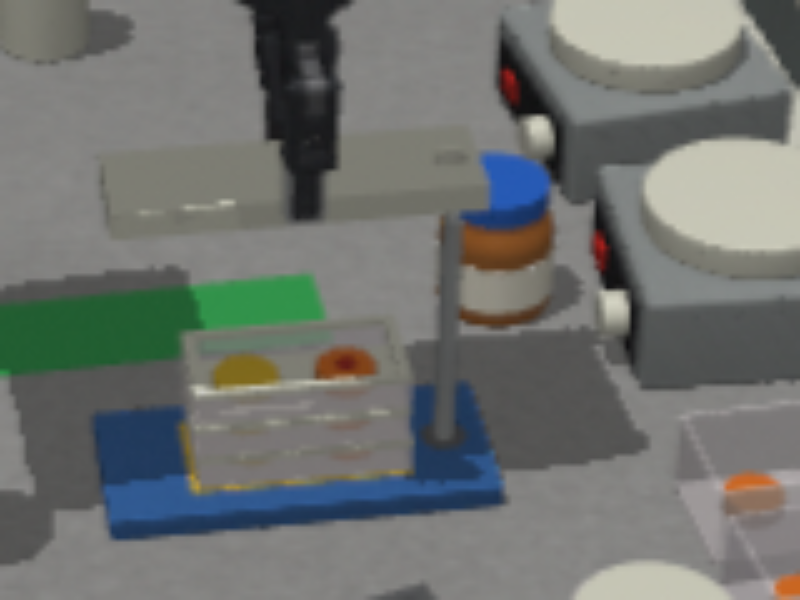

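>>> drive_tool(claw=[0, 0, 0, 0, 0, 0, 0, 0, 0, 0], linear=[[1.9, -1.4, 0], [0, 0, 0], [0, 0, -8], [0, 0, -6], [0, 0, -4], [0, 0, -4], [0, 0, -4], [0, 0, -4], [0, 0, 0], [0, 0, 0]], roll=[0, 0, 0, 0, 0, 0, 0, 0, 0, 0])

```text
time: 33.05
position: [580.7, 17.3, 172.3]
orientation: [0.022, 1.0, -0.0, -0.0]
ft_force: [-0.3, 0.1, -4.2]
gripper_width: 58.2
```

>>> drive_tool(claw=[0, 0, 0, 0, 0, 0, 0], linear=[[0, 0.5, -6], [0, 0, -10], [0, 0, -15], [0, 0, -15], [0, 0, -15], [0, 0, 0], [0, 0, 0]], roll=[0, 0, 0, 0, 0, 0, 0])

```text
time: 33.75
position: [580.4, 17.8, 110.5]
orientation: [0.022, 1.0, -0.0, -0.001]
ft_force: [-1.4, -0.0, -2.7]
gripper_width: 58.5
```

>>> drive_tool(claw=[0, 0, 0, 0, 0, 0], linear=[[0, 0, -7], [0, 0, -4], [0, 0, -2], [0, 0, -1], [0, 0, 0], [0, 0, 0]], roll=[0, 0, 0, 0, 0, 0])

```text
time: 34.35
position: [580.6, 17.8, 97.7]
orientation: [0.022, 1.0, 0.0, -0.0]
ft_force: [-3.3, 0.1, 3.3]
gripper_width: 58.6
```

>>> drive_tool(claw=[0.5, 1, 1, 1, 1, 1, 1, 1, 1, 1], linear=[[0, 0, 0], [0, 0, 0], [0, 0, 0], [0, 0, 0], [0, 0, 20], [0, 0, 45], [0, 0, 45], [0, 0, 45], [0, 0, 35], [0, 0, 0]], roll=[0, 0, 0, 0, 0, 0, 0, 0, 0, 0])

```text
time: 35.35
position: [583.7, 17.8, 293.2]
orientation: [0.022, 1.0, 0.0, 0.005]
ft_force: [0.3, 0.5, -0.5]
gripper_width: 85.4
```

Run:
```python
from h import *
look([("platen",97),("bar",15)],"w13.png")
```

```text
35.35 [583.7  17.8 293.2] tool y deg 87.49
platen 0.93 [313. 192.] [579.8  17.3 199.3  59.8] -2.5
bar 0.91 [158. 152.] [ 540.3 -138.4  180.1   37.2] 11.8
bar 0.9 [ 33. 227.] [ 612.4 -296.8  140.4   27.7] -42.1
```

>>> drive_tool(claw=[1, 1, 1, 1, 1, 1, 1, 1, 1], linear=[[-10, -35, -5], [-10, -40, -5], [-10, -40, -10], [-10, -35, -20], [-1, -6, 0], [0, 0, 0], [0, 0, 0], [0, 0, 0], [0, 0, 0]], roll=[0.05, 0.05, 0.05, 0.05, 0.05, 0, 0, 0, 0])

```text
time: 36.4
position: [540.0, -137.4, 247.4]
orientation: [-0.103, 0.995, -0.0, 0.0]
ft_force: [-0.4, 0.1, -0.1]
gripper_width: 85.3
```

Run:
```python
from h import *
look([("bar",15)],"w14.png")
```

```text
36.4 [ 540.  -137.4  247.4] tool y deg 101.86
bar 0.87 [310. 197.] [ 540.7 -141.2  178.7   29.9] 11.9
bar 0.66 [141. 238.] [ 610.7 -300.3  138.1   23.5] -42.5
bar 0.17 [504. 269.] [577.9  63.8 187.8  88.8] -2.2
```

View pics/w14.png

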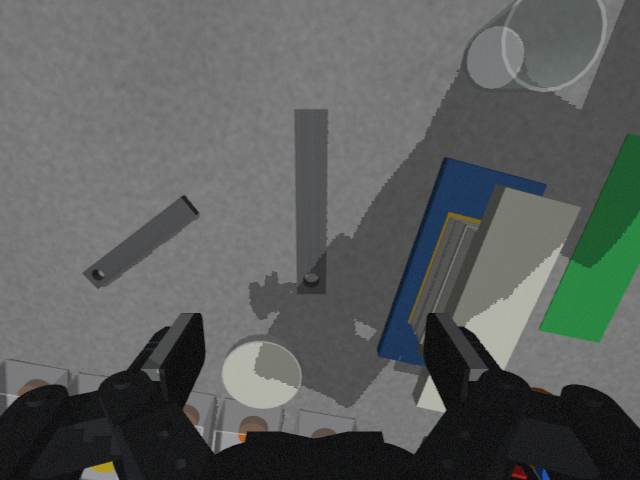

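>>> drive_tool(claw=[1, 1, 1, 1, 1, 1, 1, 1, 1, 1], linear=[[0.3, -3.7, -30], [0, 0, -45], [0, 0, -45], [0, 0, -45], [0, 0, -30], [0, 0, -17], [0, 0, -10], [0, 0, -5], [0, 0, 0], [0, 0, 0]], roll=[0, 0, 0, 0, 0, 0, 0, 0, 0, 0])

```text
time: 37.5
position: [540.7, -142.1, 21.3]
orientation: [-0.103, 0.995, -0.0, 0.001]
ft_force: [-0.1, -0.3, 0.3]
gripper_width: 85.7
```

>>> drive_tool(claw=[0, 0, 0, 0, 0, 0, 0, 0, 0, 0], linear=[[0, 0, 0], [0, 0, 0], [0, 0, 0], [0, 0, 0], [0, 0, 0], [0, 0, 0], [0, 0, 0], [0, 0, 0], [0, 0, 0], [0, 0, 0]], roll=[0, 0, 0, 0, 0, 0, 0, 0, 0, 0])

```text
time: 38.5
position: [540.2, -141.9, 21.0]
orientation: [-0.103, 0.995, -0.0, 0.0]
ft_force: [-1.8, 1.9, 6.7]
gripper_width: 28.1
```

>>> drive_tool(claw=[0, 0, 0, 0, 0, 0, 0, 0, 0, 0], linear=[[0, 0, 2], [0, 0, 8], [0, 0, 20], [0, 0, 40], [0, 0, 40], [0, 0, 40], [0, 0, 25], [0, 0, 12], [0, 0, 0], [0, 0, 0]], roll=[0, 0, 0, 0, 0, 0, 0, 0, 0, 0])

```text
time: 39.5
position: [539.0, -141.6, 206.0]
orientation: [-0.103, 0.995, 0.0, -0.001]
ft_force: [-0.4, -0.2, -6.0]
gripper_width: 28.1
```

>>> drive_tool(claw=[0, 0, 0, 0, 0, 0, 0, 0, 0, 0], linear=[[5, 15, 0], [10, 30, 0], [10, 35, 0], [10, 35, 0], [10, 30, 0], [4, 15, 0], [0, 0, 0], [0, 0, 0], [0, 0, 0], [0, 0, 0]], roll=[-0.05, -0.05, -0.05, -0.05, -0.05, 0, 0, 0, 0, 0])

```text
time: 40.5
position: [588.6, 17.0, 207.0]
orientation: [0.022, 1.0, -0.0, -0.0]
ft_force: [-0.8, -0.6, -4.4]
gripper_width: 28.1
```

Run:
```python
from h import *
a,s=look([("bar",200),("platen",97)],"w15.png")
z=s["position"][2]-5
g=a["image"]
n=toplane(a,[[314,40]],z,s);print("z",z)
t=get_image("side");save(t,"side3.png",(270,160,430,280),5)
print(env.sense()["position"],env.sense()["ft_force"])
```

```text
40.5 [588.6  17.  207. ] tool y deg 87.43
bar 0.74 [314. 245.] [571.   17.7 143.   30.9] -2.6
bar 0.54 [  4. 210.] [539.3 -90.7  11.7   4.5] -16.5
platen 0.84 [320.  85.] [552.2  18.7 144.   60.9] -2.4
platen 0.35 [314. 245.] [616.5  15.4 254.8  54.9] -2.6
platen 0.18 [489. 353.] [680.  147.6 104.8  42.7] 60.2
z 202.00657334707654
[588.89921263  17.5153336  207.41151155] [ 0.25749366  0.20425736 -5.06630047]
```

View pics/w15.png

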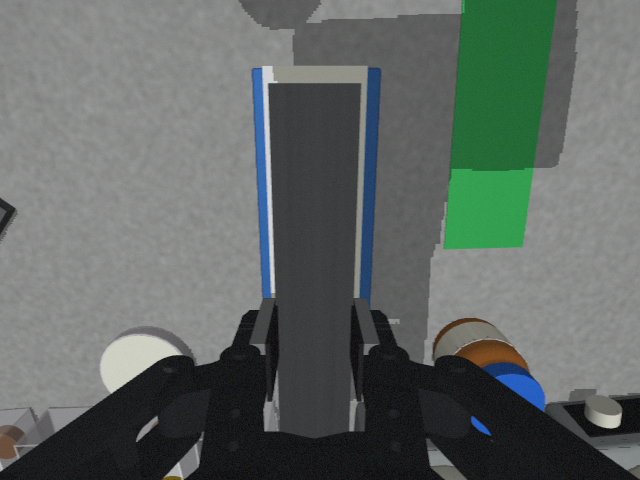

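View pics/side3.png

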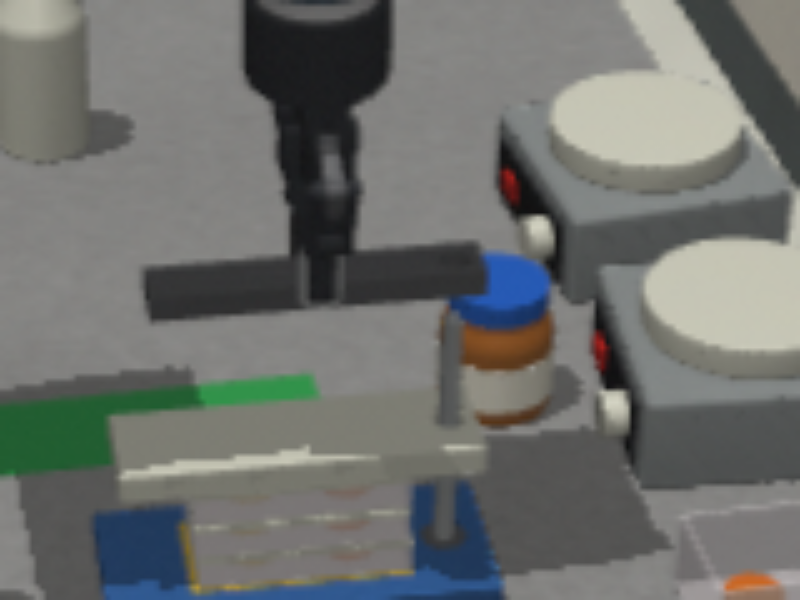

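>>> drive_tool(claw=[0, 0, 0, 0, 0, 0, 0, 0, 0, 0], linear=[[0.7, 0.6, 0], [0, 0, -8], [0, 0, -6], [0, 0, -4], [0, 0, -4], [0, 0, -4], [0, 0, -4], [0, 0, -4], [0, 0, 0], [0, 0, 0]], roll=[0, 0, 0, 0, 0, 0, 0, 0, 0, 0])

```text
time: 41.7
position: [589.7, 18.7, 173.3]
orientation: [0.022, 1.0, -0.0, -0.0]
ft_force: [0.2, 0.5, -5.3]
gripper_width: 28.0
```

>>> drive_tool(claw=[0, 0, 0, 0, 0, 0, 0, 0, 0, 0], linear=[[0, -0.5, -10], [0, 0, -15], [0, 0, -15], [0, 0, -8], [0, 0, -4], [0, 0, -2], [0, 0, -1], [0, 0, 0], [0, 0, 0], [0, 0, 0]], roll=[0, 0, 0, 0, 0, 0, 0, 0, 0, 0])

```text
time: 42.7
position: [590.0, 18.2, 118.8]
orientation: [0.022, 1.0, 0.0, 0.0]
ft_force: [0.2, -0.2, -4.8]
gripper_width: 28.4
```

>>> drive_tool(claw=[0, 0, 0, 0, 0], linear=[[0, 0, -0.8], [0, 0, -0.5], [0, 0, 0], [0, 0, 0], [0, 0, 0]], roll=[0, 0, 0, 0, 0])

```text
time: 43.2
position: [590.0, 18.2, 118.0]
orientation: [0.022, 1.0, -0.0, 0.0]
ft_force: [-3.4, -1.0, 4.7]
gripper_width: 27.8
```

Contact shows in the force (−4.8 N to +4.7 N); release and rise.

>>> drive_tool(claw=[0.3, 0.6, 1, 1, 1, 1, 1, 1, 1, 1], linear=[[0, 0, 0], [0, 0, 0], [0, 0, 0], [0, 0, 0], [0, 0, 0], [0, 0, 15], [0, 0, 40], [0, 0, 45], [0, 0, 45], [0, 0, 35]], roll=[0, 0, 0, 0, 0, 0, 0, 0, 0, 0])

```text
time: 44.2
position: [590.2, 18.2, 301.2]
orientation: [0.022, 1.0, 0.0, 0.002]
ft_force: [-0.3, 0.2, 0.0]
gripper_width: 85.8
```

>>> drive_tool(claw=[1, 1, 1, 1, 1, 1, 1, 1, 1, 1], linear=[[-15, 0, 20], [-15, 0, 0], [0, 0, 0], [0, 0, 0], [0, 0, 0], [0, 0, 0], [0, 0, 0], [0, 0, 0], [0, 0, 0], [0, 0, 0]], roll=[0, 0, 0, 0, 0, 0, 0, 0, 0, 0])

```text
time: 45.2
position: [559.7, 18.2, 316.9]
orientation: [0.022, 1.0, -0.0, -0.0]
ft_force: [0.6, -0.2, 0.4]
gripper_width: 85.6
```

Run:
```python
from h import *
look([("bar",112),("platen",97),("carrier",15)],"w16.png")
t=get_image("side");save(t,"side4.png",(200,160,440,340),3.3)
```

```text
45.2 [559.7  18.2 316.9] tool y deg 87.49
bar 0.85 [315. 234.] [590.6  17.9 179.8  30.2] -2.6
bar 0.85 [ 51. 246.] [ 582.7 -224.5  107.9   19.8] -42.5
bar 0.4 [43.  1.] [ 387.  -179.5   13.8    4.6] 87.5
platen 0.63 [298. 205.] [579.7  17.3 198.4  59.8] -2.5
```

View pics/side4.png

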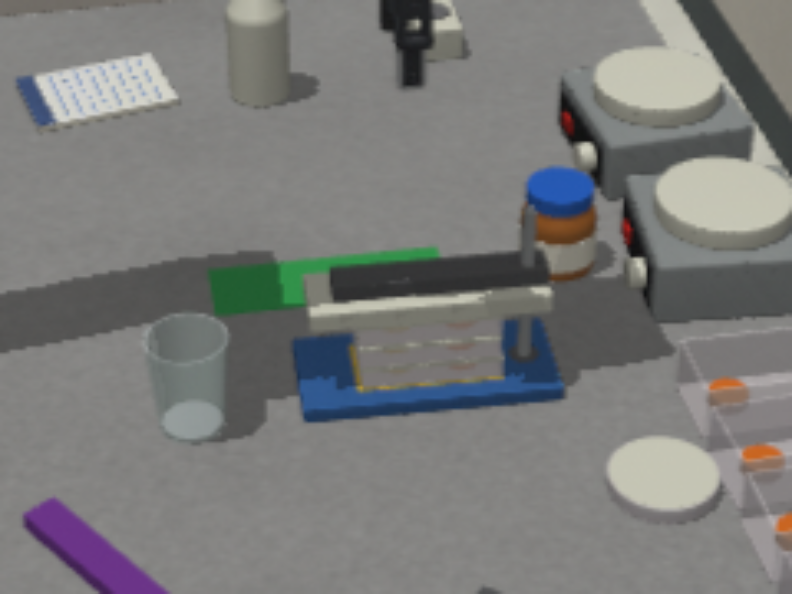

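View pics/w16.png

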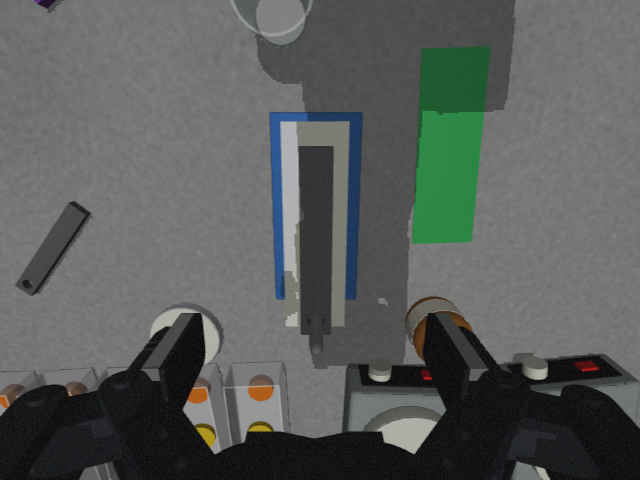

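Both pictures show the bar flat along the platen, the rod through both holes, and the three-box pile square on the bed. The bar measures (590.6, 17.9) against a target of (590.1, 17.9), yaw −2.6°. I'm handing it in.

```bash
python3 -c "
from rig import env
print(env.job_done())"
```

```text
the job is handed in; nothing more can be done
None
```

The job is done and handed in at about 45 s of robot time. The platen was lifted onto the green mat, and the three sample boxes found were stacked on the bed. The platen then went back over the rod, and the dark steel bar went on top. Partway through, the bar was found moved a few centimetres aside, so I measured it again before gripping it.

These are the last measurements before handing in, in mm. The yaw target is the carrier's own, −2.5°:

| Item | Measured centre | Target centre | Measured yaw |
|---|---|---|---|
| Box 1 (bottom) | 581.4, 17.9 | 580, 18.3 | −2.6° |
| Box 2 | 579.0, 17.5 | 580, 18.3 | −2.5° |
| Box 3 (top) | 579.9, 18.0 | 580, 18.3 | −2.5° |
| Platen | 579.7, 17.3 | 580, 18.3 | −2.5° |
| Bar | 590.6, 17.9 | 590.1, 17.9 | −2.6° |

- **Final pictures:** the side and wrist views show the platen and bar lying flat with the rod through both holes. The gripper was open and clear, at about 317 mm.
- **No failed checks:** nothing failed in the last checks. The networks sometimes mistook other things for boxes or bars; I set those readings aside after comparing them with the sizes and the pictures.
- **Fourth box:** none was found. The five clear trays at the bench edge were taken as look-alikes and left alone.

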